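# Cure a batch of shell-inlaid drawer pulls

## Task

Run the batch of resin-coated, shell-inlaid drawer pulls through the UV curing base: first take every pull out of the wooden pocket tray and lay them all flat on the violet bed, side by side with none on top of another. Then lift the orange light hood up and off its hook and set it over them, sitting level on the bed inside the raised lip. Once it is seated, push the red start button fully down and let it come back up; leave the spectacles, thread spool and glue stick where they are.

Things in the scene. Friction and masses are not known exactly. Their poses are not given: they have to be found in the camera images.
- bed: Fixed UV curing base: white slab 304 x 226 mm, its top 30 mm above the table. Origin on the table under the middle of the bed; x points to the button end. The violet bed, 216 mm (x) by 206 mm (y), is centred on the origin and enclosed by a grey lip 8 mm wide and 6 mm high. Beyond the lip at +x is a ledge with the red start button. z is up; its yaw varies by up to 0.15 rad.
- start (a joint): The red start button, in m: 0 up, 0.006 fully down; spring, fully down takes about 5 N. It springs back when released.
- start_top (a point): Centre of the red button's top face (radius 16 mm); pressed straight down. It lies 151 mm from the bed's origin along its +x.
- tray: Fixed light-wood pocket tray 240 x 128 x 15 mm, origin under its centre. Pockets 68 x 28 mm, 9 mm deep, long side along tray x, floors 6 mm above the table, centred at x = -76, 0, 76 mm and y = -29, 29 mm. The 30 mm wide land between the two rows is at 15 mm height. It stands on the robot's left or right of the bed.
- stand: Fixed hook stand on the other side of the bed from the tray: steel foot 200 x 120 x 10 mm (centred at stand x = 60 mm), brass post at x = 135 mm, and a level brass bar 8 mm thick from the post along -x, past the hanging point to x = -21 mm, where its end turns up to 164 mm above the table. Origin on the table under the hanging point.
- hook (a point): Hanging point on the axis of the bar, 148 mm above the table, axes as the stand's: hung things come off by lifting them 12 mm or more (25 mm is good, over 45 mm is too much while under the bar) and then drawing them off along -x.
- hood: Loose orange light hood: an open-bottomed box 198 (x) x 188 (y) x 49 mm outside, walls 4 mm, 0.22 to 0.37 kg. Origin at the centre of its open underside, z up. Hangs level at the start by the black strap on its top, rim about 50 mm above the table, axes as the stand's. Seated on the bed its rim is 30 mm above the table, with 9 mm of play inside the lip each way.
- strap (a point): Point to grip, at hood z = 80 mm, on the black strap handle: an upright frame from hood z = 49 to 110 mm, 32 mm wide outside along hood y, 22 mm deep along x, its opening (20 mm wide, up to z = 102 mm) running along x; at the start the hook bar passes through it. Pinch it from above across its 32 mm; the bar then passes between the fingers.
- glasses: Bystander: spectacles standing on the table with temples open, about 137 x 125 x 46 mm; leave alone. Origin on the table under the bridge.
- spool: Bystander: white thread spool, 42 mm wide, 66 mm high; origin under its centre; leave alone.
- glue: Bystander: glue stick with blue cap, 30 mm wide, 90 mm high; origin under its centre; leave alone.
- pull0: A shell-inlaid wooden bar pull (drawer handle): square bar 64 x 24 x 24 mm, 30 to 65 g, brown wood with blue-green shell chips on all four long faces (any may be up). Origin at its centre, x along its length. At the start it lies in a pocket of the tray, its upper 15 mm proud; 3 to 5 of the five pulls are there in a run.
- pull1: A shell-inlaid wooden bar pull (drawer handle): square bar 64 x 24 x 24 mm, 30 to 65 g, brown wood with blue-green shell chips on all four long faces (any may be up). Origin at its centre, x along its length. At the start it lies in a pocket of the tray, its upper 15 mm proud; 3 to 5 of the five pulls are there in a run.
- pull2: A shell-inlaid wooden bar pull (drawer handle): square bar 64 x 24 x 24 mm, 30 to 65 g, brown wood with blue-green shell chips on all four long faces (any may be up). Origin at its centre, x along its length. At the start it lies in a pocket of the tray, its upper 15 mm proud; 3 to 5 of the five pulls are there in a run.
- pull3: A shell-inlaid wooden bar pull (drawer handle): square bar 64 x 24 x 24 mm, 30 to 65 g, brown wood with blue-green shell chips on all four long faces (any may be up). Origin at its centre, x along its length. At the start it lies in a pocket of the tray, its upper 15 mm proud; 3 to 5 of the five pulls are there in a run.
- pull4: A shell-inlaid wooden bar pull (drawer handle): square bar 64 x 24 x 24 mm, 30 to 65 g, brown wood with blue-green shell chips on all four long faces (any may be up). Origin at its centre, x along its length. At the start it lies in a pocket of the tray, its upper 15 mm proud; 3 to 5 of the five pulls are there in a run.
Things that resemble listed ones, but are neither listed nor needed, are in the scene too. Leave any black or pink look-alike of the pull4 alone.

How it is judged:
By the outcome, as a careful person would: the job done as asked, in the order asked, and still so for the second after the job is handed in, with the robot touching nothing.
Of pull0, pull1, pull2, pull3, pull4 only 3 to 5 are there at a start; the rules pass over those that are not, and their reading is None.
At some moment in a run one of pull0, pull1, pull2, pull3, pull4 may be knocked a few centimetres aside while the robot is not near it.
Once in a run the grip may slacken for a moment while it holds something.
It also fails if it takes over 210 s, if anything falls off the work surface, if the arm or the gripper's body presses on something with over 40 N, if the wrist force passes 120 N, or if a joint passes its speed limit or range.

## Robot

A 6-joint arm with a two-finger parallel gripper is mounted at the origin on the work surface. World frame = base frame: x ahead of the robot, y to its left, z up, the work surface at z = 0. Lengths are in m, angles in rad, forces in N, time in s.
With the tool pointing down it reaches from about 0.35 to 0.975 m from the base axis. Payload 4.9 kg.
Tool frame: the origin (TCP) lies midway between the tips of the shut fingers; the grasp point (between the pads) lies 19 mm behind it; x points along the fingers, z is the direction in which the jaws open and shut, and the axes are right-handed (so a half turn about x gives the same grasp; the last joint's range is limited). The gripper opens to 85 mm and grips with 20 to 120 N. Pads are 22 mm wide; open, the fingers measure 114 mm over their backs; the gripper's body (76 mm by 85 mm) begins 54 mm behind the grasp point. The pads swing forward as they close: fully open they stand 13 mm farther back than shut.
Start: joints at [-1.318, 0.053, 1.613, -0, 1.476, -0.119], TCP at [0.227, -0.582, 0.231] pointing down, gripper open.
Joint ranges: [-3.01, 3.01], [-1.01, 2.22], [0.06, 2.58], [-1.02, 4.17], [0.09, 2.62], [-3.14, 3.14]. Speed limits (rad/s): [2.57, 2.57, 3.14, 3.14, 3.14, 3.14].

## Interface

Orientations are given as a unit quaternion [w, x, y, z].
In Python, from plant import state, cams, workorder, nets gives the robot as it stands.
- The arm moves only by the tool play_rows, never from a script. Its argument "motion" is a list of rows, each a list of 3 entries, a list of its own where there are three numbers: the closure, from -1 (fully open) to 1 (shut), then the shift along the world's x, y, z in m, then the turn about the world's z in rad. A call has 1 to 5 rows; each row is the pose to reach, as a shift and turn from the pose commanded when the call began; what a row does not reach only later rows make up. A row lasts 1/10 s, in which the tool goes at most 50 mm and 8.59 degrees, less where a joint would pass 70% of its speed; a pose out of reach is approached as far as the arm can. A call with a gripper value outside its range is refused whole. The fingers move at their own pace and stop on an object; the grip force is fixed at half the most. Time passes only in rows, so rows that repeat a pose let the fingers close. It gives the time, the measured TCP pose, the force and the opening at its end, in the units of the state.
- state(): the state, without advancing time (a new reading comes with each control period).
- cams.grab_frame(name): name is "side" or "top" or "wrist"; returns (picture, depth): 384x512x3 uint8, red, green, blue; 384x512 float32, m along the optical axis (not along the pixel's ray), 0 where there is no reading.
- cams.camera_info(name): a dict with "K" (3x3 intrinsics, pixels), "rvec" (rotation vector, rad) and "tvec" (3), from world to camera coordinates, as OpenCV has them. Camera axes: x right, y down, z forward; pixel columns grow to the right and rows downward; lengths in m; the calibration is good to about 2 mm. The wrist camera is an equidistant fisheye: a pixel r from the principal point sees the ray r / f radians off the axis. A picture is of the moment at which its call begins: read the wrist's pose just before it. camera_info takes no time and is no camera call; for the wrist camera it gives the pose at the moment of the call.
- workorder.job_done(): hands the job in, once; it reports no verdict.
Trained networks look in the newest picture that a camera, given by its name, has taken for a name from the list of things; names that differ only in an ending like _2 or _b are one class to them, and where a whole thing is asked for, a point or a joint stands for the part that bears it (a point fixed in the world has none). Each returns a list of dicts, best first, with "score" (0 to 1); they miss things now and then, are a little off and sometimes report something else, mostly with a low value. They report only what shows in the picture. A call takes as long as a camera call. They do not tell look-alikes from the thing itself.
- nets.recognise(camera, target): "at" ([x, y, z] in m, in world coordinates, good to about 4 mm: the middle of the surface that is visible of it).
- nets.landmark_of(camera, target): "at" ([x, y, z] in m, in world coordinates, good to about 4 mm: a listed point, or the origin of a listed thing).
The state is a dict: "time": time; "joint_pos": joint angles; "joint_vel": joint speeds; "joint_efforts": joint torques, N m; "tool_pos": TCP position; "tool_rot": TCP orientation; "contact_force": force on the tool from outside, world axes, zero at the start; "ft_torque": the same for the moment, N m; "gripper_width": opening from 0.0 (shut) to 1.0 (fully open).
Only numpy, scipy, OpenCV 4.12 (cv2) and the standard library are available. Lean on these libraries where they do the work, as an engineer would, in place of code of your own. Each camera call takes 0.05 s, during which the arm holds its last target.

## Working session

There is one attempt and no reset: what is moved stays moved. The work goes in short steps, Python scripts to look and compute and a tool call to move; the robot and the scene stay as the last step left them, time stands still between calls to the robot, and variables do not carry over. Pictures are saved under pics/ and viewed, and the job is handed in when it is done.

Besides the shell and the picture viewer there is one more tool, called after "Call:" by a JSON object that holds its "op" and its "data". play_rows: Moves the arm, as the interface text tells. Its arguments: {"type":"object","properties":{"motion":{"type":"array","items":{"type":"array"}}},"required":["motion"]}

```bash
ls; mkdir -p pics
cat > h.py <<'E'
import numpy as np,cv2
from plant import state,cams,workorder,nets
def grab(n,f=None):
    p,d=cams.grab_frame(n)
    if f: cv2.imwrite('pics/'+f,p[:,:,::-1])
    return p,d
def cam(n):
    i=cams.camera_info(n);K=np.array(i['K']);R=cv2.Rodrigues(np.array(i['rvec'],float))[0];t=np.array(i['tvec'],float).ravel();return K,R,t
def cloud(n,d):
    K,R,t=cam(n);v,u=np.mgrid[0:d.shape[0],0:d.shape[1]]
    P=np.stack([(u-K[0,2])/K[0,0]*d,(v-K[1,2])/K[1,1]*d,d],-1)
    W=(P-t)@R; W[d<=0]=np.nan
    return W
def px(n,w):
    K,R,t=cam(n);c=R@np.array(w)+t;return (K@c)[:2]/c[2]
E
python3 - <<'E'
from h import *
p,d=grab('top','top0.png');np.save('top0.npy',d)
p,d=grab('side','side0.png');np.save('side0.npy',d)
s=state();print(s)
for c in('top','side'):
  print(cams.camera_info(c))
for n in ['bed','start_top','tray','stand','hook','hood','strap','glasses','spool','glue','pull0']:
  for c in ('top',):
    print(n,c,[(np.round(r['at'],3).tolist(),round(r['score'],2),px(c,r['at']).round().tolist()) for r in nets.landmark_of(c,n)])
E
```

```text
pics
{'time': 0.1, 'joint_pos': array([-1.31804568e+00,  5.32747704e-02,  1.61414254e+00, -2.79314798e-05,
        1.47602667e+00, -1.19022164e-01]), 'joint_vel': array([-0.00121831, -0.00047329, -0.00264533,  0.00136543, -0.00103217,
        0.00108499]), 'joint_efforts': array([ 1.01987484e-03, -3.94905424e+01, -3.71362317e+01, -9.87721137e-05,
        3.90676447e-03, -2.05014459e-06]), 'tool_pos': array([ 0.22688008, -0.58175928,  0.23020439]), 'tool_rot': array([ 0.58329637,  0.39940006,  0.58429475, -0.39855311]), 'contact_force': array([ 0.4316583 , -0.58853484, -0.40980507]), 'ft_torque': array([-0.02678875,  0.00586431, -0.00451871]), 'gripper_width': 1.00093521772688}
{'K': array([[453.86047864,   0.        , 250.13307063],
       [  0.        , 453.86047864, 191.26624456],
       [  0.        ,   0.        ,   1.        ]]), 'rvec': array([ 2.11525692, -2.16288814,  0.15820557]), 'tvec': array([-0.04060422,  0.56534524,  1.31107694])}
{'K': array([[432.88525991,   0.        , 259.19750222],
       [  0.        , 432.88525991, 194.94202449],
       [  0.        ,   0.       
[... 357 characters left out ...]
0.049], 0.97, [127.0, 208.0])]
strap top [([0.523, 0.314, 0.132], 0.75, [118.0, 204.0])]
glasses top [([0.756, 0.053, -0.004], 0.71, [215.0, 134.0])]
spool top [([0.773, -0.13, 0.0], 0.62, [273.0, 127.0]), ([0.507, -0.325, 0.02], 0.18, [341.0, 209.0])]
glue top [([0.496, -0.011, 0.002], 0.44, [237.0, 216.0]), ([0.5, -0.272, 0.016], 0.17, [323.0, 212.0])]
pull0 top [([0.506, -0.327, 0.017], 0.72, [341.0, 210.0]), ([0.504, -0.272, 0.02], 0.72, [323.0, 211.0]), ([0.333, -0.41, 0.014], 0.62, [372.0, 267.0]), ([0.474, -0.442, 0.008], 0.55, [379.0, 220.0]), ([0.585, -0.326, 0.021], 0.54, [340.0, 184.0]), ([0.314, -0.26, 0.019], 0.46, [322.0, 275.0]), ([0.688, -0.194, 0.015], 0.45, [295.0, 152.0])]
```

Run:
```python
import cv2
a=cv2.imread('pics/top0.png');cv2.imwrite('pics/top0c.png',cv2.resize(a[100:310,50:420],(0,0),fx=2.1,fy=2.1,interpolation=cv2.INTER_CUBIC))
```

```text
(no output)
```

View pics/top0.png

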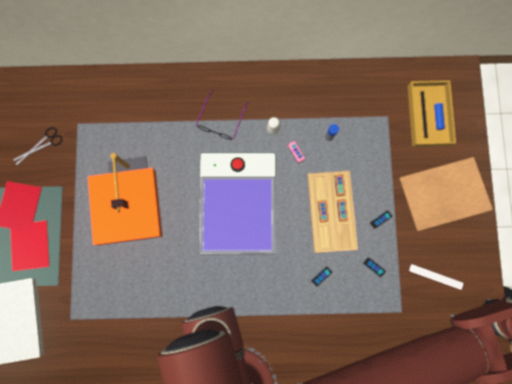

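View pics/side0.png

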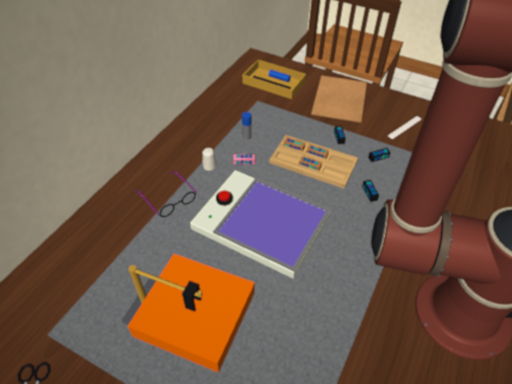

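View pics/top0c.png

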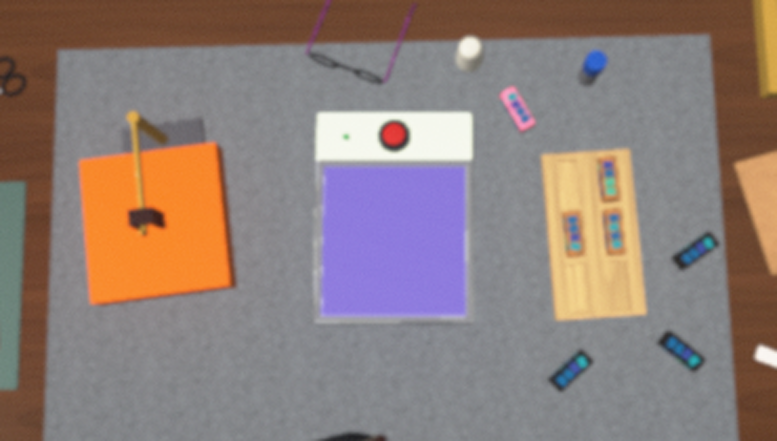

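```bash
cat >> h.py <<'E'
def rect(W,m,zlo,zhi):
    P=W[m&(W[...,2]>zlo)&(W[...,2]<zhi)]
    r=cv2.minAreaRect((P[:,:2]*1000).astype(np.float32));return len(P),np.round(r[0],1),np.round(r[1],1),round(r[2],2),np.round(np.nanmedian(P[:,2])*1000,1)
def lab(mask,minA=40):
    n,l,s,c=cv2.connectedComponentsWithStats(mask.astype(np.uint8))
    return [(l==i) for i in range(1,n) if s[i,4]>=minA]
def RT():
    from scipy.spatial.transform import Rotation as R
    s=state();q=s['tool_rot'];return R.from_quat([q[1],q[2],q[3],q[0]]).as_matrix()
E
python3 - <<'E'
from h import *
p=cv2.imread('pics/top0.png')[:,:,::-1];d=np.load('top0.npy');W=cloud('top',d)
hsv=cv2.cvtColor(np.ascontiguousarray(p),cv2.COLOR_RGB2HSV);H,S,V=[hsv[...,i].astype(int) for i in range(3)]
for nm,m in [('bed',(H>115)&(H<140)&(S>90)&(V>120)),('hood',(H<14)&(S>200)&(V>180)),('red',((H<4)|(H>174))&(S>180)),('tray',(H>10)&(H<24)&(S>70)&(V>140))]:
    for c in lab(m,60): print(nm,rect(W,c,-.01,.3), np.argwhere(c).mean(0).round())
# white slab
m=(V>215)&(S<30)
for c in lab(m,200): print('white',rect(W,c,.02,.05))
for u,v in [(340,184),(323,211),(341,210)]:
    c=np.zeros(H.shape,bool);c[v-16:v+17,u-9:u+10]=1
    print('pull',rect(W,c,.0245,.04))
    c&=((H>25)|(V<140));
R=RT();print(R, 'jaw yaw',np.arctan2(R[1,2],R[0,2]))
print([ (np.round(r['at'],3),r['score']) for r in nets.landmark_of('side','strap')+nets.landmark_of('side','hook')+nets.landmark_of('side','hood')])
E
```

```text
bed (4645, array([498.6, -12.1]), array([199.2, 208.6]), 88.62, np.float64(29.3)) [215. 237.]
hood (661, array([522.6, 306.4]), array([194.1, 183.6]), 6.17, np.float64(97.8)) [201. 144.]
hood (181, array([559.6, 309.9]), array([123.5,  39.8]), 0.77, np.float64(98.1)) [191. 123.]
red (68, array([648.6, -15.9]), array([27.9, 24.4]), 1.43, np.float64(50.6)) [163. 237.]
red (2902, array([487.6, 642.3]), array([276.3, 136. ]), 8.97, np.float64(6.5)) [225.  24.]
tray (2259, array([ 808.8, -630.5]), array([143.4, 219.7]), 89.25, np.float64(5.3)) [113. 431.]
tray (4429, array([566.2, 314.5]), array([283.5, 189.9]), 6.26, np.float64(97.8)) [205. 123.]
tray (4497, array([ 551.9, -653.1]), array([175.3, 250.1]), 14.46, np.float64(2.9)) [193. 445.]
tray (3124, array([ 504.9, -300.2]), array([244.1, 129.5]), 2.28, np.float64(13.0)) [212. 332.]
white (0, array([0., 0.]), array([0., 0.]), 0.0, np.float64(nan))
white (1402, array([650.4, -16.2]), array([223.6,  68.2]), 88.87, np.float64(28.9))
white (0, array([0., 0.]), array([0., 0.]), 0.0, np.float64(nan))
white (2818, array([204.5, 631.6]), array([224. , 112.5]), 7.43, np.float64(30.9))
pull (169, array([ 572.4, -325.4]), array([79.2, 25. ]), 4.45, np.float64(29.5))
pull (161, array([ 501.7, -271. ]), array([61.5, 24.6]), 3.43, np.float64(29.1))
pull (176, array([ 512.4, -328. ]), array([79.7, 25. ]), 1.37, np.float64(29.3))
[[ 4.66638151e-05  9.31677423e-01  3.63286633e-01]
 [-3.89110447e-05  3.63286635e-01 -9.31677422e-01]
 [-9.99999998e-01  2.93397605e-05  5.32048822e-05]] jaw yaw -1.1990031966507295
[(array([0.525, 0.311, 0.13 ]), 0.76), (array([ 0.735, -0.299, -0.   ]), 0.68), (array([0.525, 0.313, 0.149]), 0.66), (array([ 0.582, -0.325,  0.017]), 0.41), (array([0.523, 0.314, 0.057]), 0.72)]
  return np.nanmean(a, axis, out=out, keepdims=keepdims)
```

Call:
{"op": "play_rows", "data": {"motion": [[-0.1,[0.03,0.035,0],-0.1],[-0.1,[0.06,0.07,0],-0.2],[-0.1,[0.09,0.105,0],-0.332],[-0.1,[0.12,0.14,0],-0.332],[-0.1,[0.15,0.17,-0.03],-0.332]]}}

```text
time: 1.3
tool_pos: [0.3787, -0.4141, 0.2074]
tool_rot: [0.513, 0.489, 0.506, -0.491]
contact_force: [0.9, -1.0, 0.8]
gripper_width: 0.55
```

Call:
{"op": "play_rows", "data": {"motion": [[-0.1,[0.03,0.035,0],0],[-0.1,[0.06,0.07,-0.02],0],[-0.1,[0.09,0.105,-0.04],0],[-0.1,[0.127,0.14,-0.08],0],[-0.1,[0.127,0.14,-0.08],0]]}}

```text
time: 1.8
tool_pos: [0.5031, -0.2696, 0.119]
tool_rot: [0.509, 0.489, 0.513, -0.489]
contact_force: [-0.4, 0.0, -1.4]
gripper_width: 0.552
```

Run:
```python
from h import *
grab('top','top1.png');grab('wrist','wr1.png')
s=state();R=RT();print(s['time'],s['tool_pos'],np.arctan2(R[1,2],R[0,2]),s['gripper_width'])
print([(np.round(r['at'],3).tolist(),round(r['score'],2)) for r in nets.landmark_of('wrist','pull0')])
```

```text
1.9 [ 0.50252683 -0.27156702  0.12027487] -1.5281584236482095 0.5485339519402772
[([0.501, -0.269, 0.018], 0.97), ([0.31, -0.256, 0.014], 0.86), ([0.502, -0.325, 0.018], 0.73), ([0.579, -0.323, 0.02], 0.69), ([0.501, -0.3, 0.002], 0.25)]
```

View pics/wr1.png

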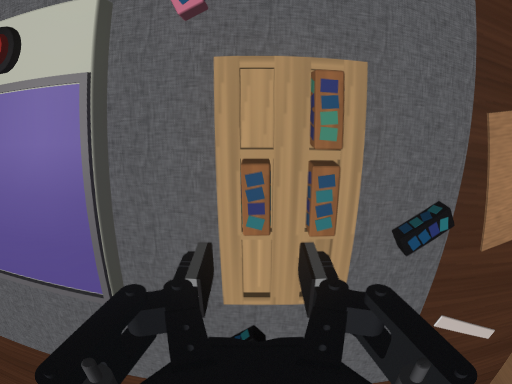

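Call:
{"op": "play_rows", "data": {"motion": [[-0.1,[0,0,-0.04],0],[-0.1,[0,0,-0.08],0],[-0.1,[0,0,-0.101],0],[-0.1,[0,0,-0.101],0],[1,[0,0,-0.101],0]]}}

```text
time: 2.45
tool_pos: [0.5033, -0.2753, 0.0233]
tool_rot: [0.51, 0.49, 0.509, -0.49]
contact_force: [0.1, 0.1, 0.4]
gripper_width: 0.395
```

Call:
{"op": "play_rows", "data": {"motion": [[1,[0,0,0],0],[1,[0,0,0],0],[1,[0,0,0.0],0],[1,[0,0,0.02],0],[1,[0,0,0.05],0]]}}

```text
time: 2.95
tool_pos: [0.5026, -0.2736, 0.0729]
tool_rot: [0.51, 0.49, 0.51, -0.49]
contact_force: [0.4, 0.5, -0.0]
gripper_width: 0.249
```

Run:
```python
from h import *
grab('wrist','wr2.png')
for i in range(2):
  s=state();print(s['tool_pos'],s['gripper_width'],s['contact_force'])
  grab('top')
```

```text
[ 0.50649651 -0.27638312  0.08025937] 0.257063793369639 [ 3.74961357 -2.32902386  2.59360036]
[ 0.50704707 -0.27691115  0.07941504] 0.25538608821523306 [ 0.1035643  -0.30150396  0.25254658]
```

View pics/wr2.png

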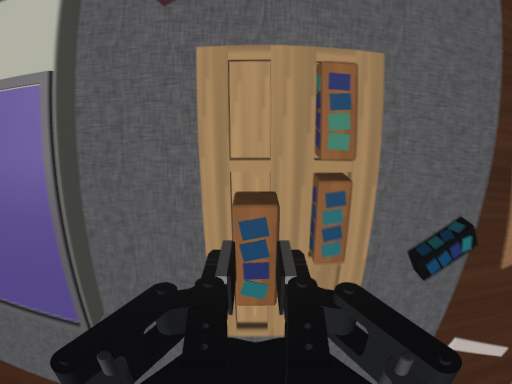

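Run:
```python
from h import *
for i in range(4):
  s=state();print(s['time'],s['tool_pos'],s['gripper_width'],s['contact_force'].round(1),s['joint_pos'],s['joint_vel'].round(3))
  cams.grab_frame('side')
```

```text
3.1 [ 0.50583378 -0.2760318   0.07700579] 0.24909316249535654 [-0.4 -0.1 -1.3] [-6.28557225e-01  7.69329066e-02  1.85802086e+00 -2.16736585e-04
  1.19638673e+00  9.02886295e-01] [-0.001  0.04   0.052 -0.    -0.002  0.   ]
3.15 [ 0.50450148 -0.27504515  0.07469912] 0.2522426184651336 [ 0.5  0.  -0.5] [-6.28577392e-01  7.88003528e-02  1.86032995e+00 -1.15960294e-04
  1.19638838e+00  9.02899905e-01] [ 0.001  0.034  0.039  0.     0.001 -0.   ]
3.2 [ 0.50347387 -0.27420406  0.07292107] 0.2534200487267251 [ 0.  -0.1 -0.3] [-6.28457340e-01  8.02626806e-02  1.86209660e+00 -8.57832230e-05
  1.19651631e+00  9.02960544e-01] [ 0.002  0.025  0.029 -0.     0.001  0.   ]
3.25 [ 0.50279848 -0.27365052  0.07169036] 0.2502091369295985 [-0.7  1.2 -0.3] [-6.28379369e-01  8.13579695e-02  1.86323693e+00 -6.09409957e-05
  1.19655533e+00  9.02980568e-01] [ 0.002  0.018  0.018  0.003  0.001 -0.001]
```

Call:
{"op": "play_rows", "data": {"motion": [[1,[0,0.04,0.01],-0.02],[1,[0,0.085,0.01],-0.04],[1,[0,0.13,0.01],-0.064],[1,[0,0.175,0.01],-0.064],[1,[0,0.22,0.01],-0.064]]}}

```text
time: 3.8
tool_pos: [0.5019, -0.0517, 0.0803]
tool_rot: [-0.493, -0.506, -0.494, 0.506]
contact_force: [0.0, 0.1, -0.4]
gripper_width: 0.254
```

Call:
{"op": "play_rows", "data": {"motion": [[1,[0,0.04,0],0],[1,[-0.004,0.08,0],0],[1,[-0.004,0.098,0],0],[1,[-0.004,0.098,-0.01],0],[1,[-0.004,0.098,-0.02],0]]}}

```text
time: 4.3
tool_pos: [0.4985, 0.0445, 0.0601]
tool_rot: [-0.494, -0.505, -0.494, 0.506]
contact_force: [-0.9, -1.1, -1.0]
gripper_width: 0.257
```

Call:
{"op": "play_rows", "data": {"motion": [[1,[0,0,-0.008],0],[1,[0,0,-0.014],0],[1,[0,0,-0.014],0],[1,[0,0,-0.0155],0],[1,[0,0,-0.0155],0]]}}

```text
time: 4.8
tool_pos: [0.4988, 0.0437, 0.0483]
tool_rot: [-0.493, -0.506, -0.494, 0.507]
contact_force: [-11.3, 1.4, 19.8]
gripper_width: 0.256
```

Run:
```python
from h import *
grab('wrist','wr3.png')
s=state();print(s['time'],s['tool_pos'],s['gripper_width'],s['contact_force'].round(1))
```

```text
4.85 [0.49881956 0.04366508 0.04821668] 0.2501656462185791 [-11.    0.9  20.2]
```

View pics/wr3.png

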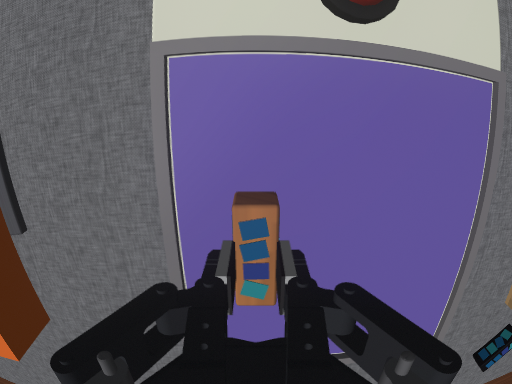

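Call:
{"op": "play_rows", "data": {"motion": [[1,[0,0,0.0035],0],[1,[0,0,0.0035],0],[0.1,[0,0,0.0035],0],[-0.1,[0,0,0.0035],0],[-0.1,[0,0,0.0035],0]]}}

```text
time: 5.35
tool_pos: [0.4987, 0.0444, 0.049]
tool_rot: [-0.494, -0.506, -0.494, 0.506]
contact_force: [1.4, -0.4, -0.1]
gripper_width: 0.551
```

Call:
{"op": "play_rows", "data": {"motion": [[-0.1,[0,0,0.03],0],[-0.1,[0,0,0.06],0],[-0.1,[0,-0.04,0.08],0.02],[-0.1,[0,-0.085,0.08],0.04],[-0.1,[0,-0.13,0.08],0.064]]}}

```text
time: 5.85
tool_pos: [0.4995, -0.0867, 0.1307]
tool_rot: [0.511, 0.49, 0.51, -0.489]
contact_force: [0.9, -0.0, 0.0]
gripper_width: 0.551
```

Call:
{"op": "play_rows", "data": {"motion": [[-0.1,[0,-0.045,0],0],[-0.1,[0,-0.09,0],0],[-0.1,[0,-0.135,0],0],[-0.1,[0.004,-0.18,0],0],[-0.1,[0.004,-0.2,0],0]]}}

```text
time: 6.35
tool_pos: [0.5028, -0.2888, 0.1295]
tool_rot: [0.51, 0.491, 0.509, -0.491]
contact_force: [0.2, 0.5, 0.1]
gripper_width: 0.549
```

Run:
```python
from h import *
grab('top','top2.png')
grab('wrist','wr4.png')
s=state();R=RT();print(s['time'],s['tool_pos'],np.arctan2(R[1,2],R[0,2]),s['gripper_width'])
for c in('wrist','top'): print([(np.round(r['at'],3).tolist(),round(r['score'],2)) for r in nets.landmark_of(c,'pull0')])
```

```text
6.45 [ 0.50267121 -0.28763295  0.12924405] -1.5342747403094383 0.5488050829277021
[([0.474, -0.445, 0.012], 0.98), ([0.58, -0.327, 0.019], 0.88), ([0.502, -0.326, 0.02], 0.8), ([0.309, -0.258, 0.013], 0.65), ([0.336, -0.413, 0.008], 0.59)]
[([0.689, -0.192, 0.012], 0.75), ([0.332, -0.413, 0.016], 0.69), ([0.503, -0.327, 0.018], 0.62), ([0.475, -0.441, 0.01], 0.56), ([0.499, 0.043, 0.043], 0.43)]
```

View pics/wr4.png

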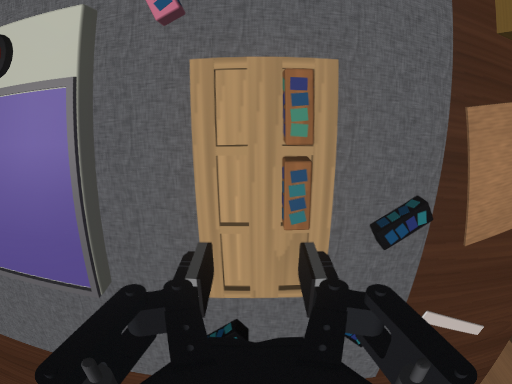

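View pics/top2.png

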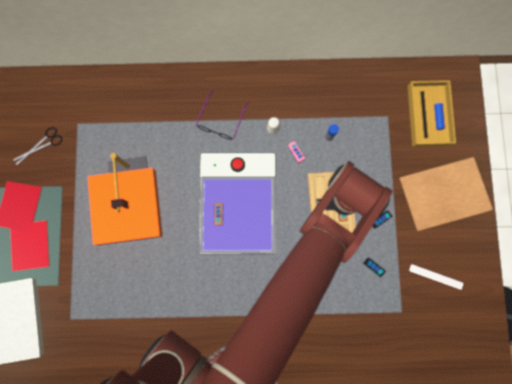

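Call:
{"op": "play_rows", "data": {"motion": [[-0.1,[0,-0.042,-0.02],0],[-0.1,[0,-0.042,-0.06],0],[-0.1,[0,-0.042,-0.095],0],[-0.1,[0,-0.042,-0.108],0],[-0.1,[0,-0.042,-0.108],0]]}}

```text
time: 7.05
tool_pos: [0.5015, -0.3246, 0.0189]
tool_rot: [0.508, 0.489, 0.512, -0.49]
contact_force: [-1.3, -0.0, 0.7]
gripper_width: 0.549
```

Call:
{"op": "play_rows", "data": {"motion": [[-0.1,[0,0,0],0],[1,[0,0,0],0],[1,[0,0,0],0],[1,[0,0,0],0],[1,[0,0,0.0],0]]}}

```text
time: 7.55
tool_pos: [0.5046, -0.3285, 0.0243]
tool_rot: [0.511, 0.49, 0.508, -0.49]
contact_force: [-0.1, 1.2, 6.0]
gripper_width: 0.256
```

Call:
{"op": "play_rows", "data": {"motion": [[1,[0,0,0.02],0],[1,[0,0,0.05],0],[1,[0,0,0.06],0],[1,[0,0.03,0.06],-0.02],[1,[0,0.075,0.06],-0.04]]}}

```text
time: 8.05
tool_pos: [0.5036, -0.2537, 0.0827]
tool_rot: [0.5, 0.501, 0.498, -0.501]
contact_force: [1.3, 1.1, -0.7]
gripper_width: 0.251
```

Call:
{"op": "play_rows", "data": {"motion": [[1,[0,0.045,0],-0.024],[1,[-0.002,0.09,0],-0.024],[1,[-0.004,0.135,0],-0.024],[1,[-0.005,0.18,0],-0.024],[1,[-0.006,0.225,0],-0.024]]}}

```text
time: 8.55
tool_pos: [0.4966, -0.0258, 0.0815]
tool_rot: [0.494, 0.506, 0.494, -0.506]
contact_force: [0.8, -0.2, -0.3]
gripper_width: 0.254
```

Call:
{"op": "play_rows", "data": {"motion": [[1,[0,0.014,0],0],[1,[0,0.014,-0.01],0],[1,[0,0.014,-0.02],0],[1,[0,0.014,-0.029],0],[1,[0,0.014,-0.031],0]]}}

```text
time: 9.05
tool_pos: [0.4955, -0.0144, 0.0483]
tool_rot: [-0.492, -0.506, -0.495, 0.507]
contact_force: [-3.9, 1.3, 4.5]
gripper_width: 0.254
```

Call:
{"op": "play_rows", "data": {"motion": [[1,[0,0,0],0],[1,[0,0,0],0],[0.1,[0,0,0],0],[-0.1,[0,0,0],0],[-0.1,[0,0,0],0]]}}

```text
time: 9.55
tool_pos: [0.4973, -0.0135, 0.0509]
tool_rot: [0.494, 0.506, 0.494, -0.506]
contact_force: [-0.7, -0.1, -0.4]
gripper_width: 0.55
```

Call:
{"op": "play_rows", "data": {"motion": [[-0.1,[0,0,0.03],0],[-0.1,[0,0,0.06],0],[-0.1,[0,-0.04,0.08],0.02],[-0.1,[0,-0.085,0.08],0.04],[-0.1,[0,-0.13,0.08],0.064]]}}

```text
time: 10.05
tool_pos: [0.4977, -0.1448, 0.1323]
tool_rot: [0.512, 0.49, 0.509, -0.489]
contact_force: [1.0, 1.0, -1.6]
gripper_width: 0.55
```

Call:
{"op": "play_rows", "data": {"motion": [[-0.1,[0.02,-0.035,0],0],[-0.1,[0.04,-0.07,0],0],[-0.1,[0.06,-0.105,0],0],[-0.1,[0.07,-0.14,0],0],[-0.1,[0.07,-0.14,0],0]]}}

```text
time: 10.55
tool_pos: [0.5678, -0.2873, 0.1308]
tool_rot: [0.51, 0.491, 0.508, -0.491]
contact_force: [-0.6, 1.1, 0.8]
gripper_width: 0.551
```

Run:
```python
from h import *
grab('top','top3.png')
grab('wrist','wr5.png')
s=state();R=RT();print(s['time'],s['tool_pos'],np.arctan2(R[1,2],R[0,2]),s['gripper_width'])
for c in('wrist','top'): print([(np.round(r['at'],3).tolist(),round(r['score'],2)) for r in nets.landmark_of(c,'pull0')])
```

```text
10.65 [ 0.56682227 -0.28375596  0.13019791] -1.5320373517173653 0.5489000120130247
[([0.495, -0.012, 0.042], 0.97), ([0.686, -0.197, 0.011], 0.71), ([0.581, -0.323, 0.019], 0.64), ([0.477, -0.443, 0.012], 0.56)]
[([0.497, -0.013, 0.042], 0.76), ([0.332, -0.41, 0.014], 0.75), ([0.472, -0.44, 0.01], 0.73), ([0.689, -0.196, 0.012], 0.66), ([0.581, -0.329, 0.019], 0.63), ([0.5, 0.04, 0.043], 0.59), ([0.311, -0.26, 0.018], 0.41)]
```

View pics/wr5.png

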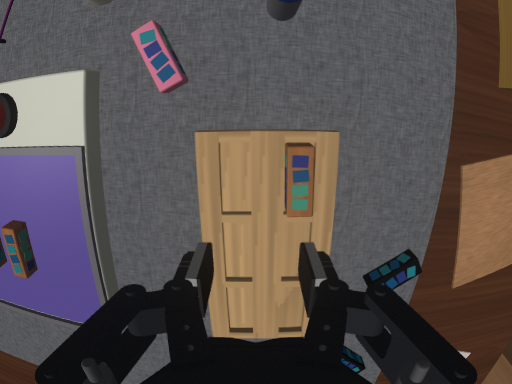

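View pics/top3.png

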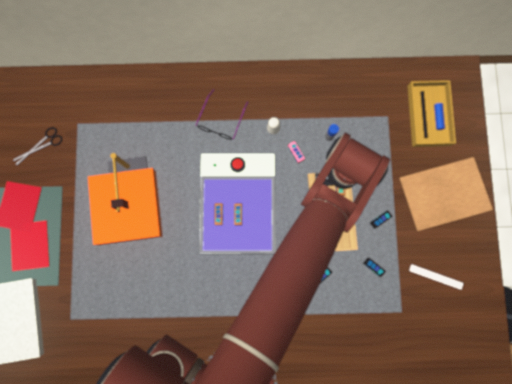

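Call:
{"op": "play_rows", "data": {"motion": [[-0.1,[0.013,-0.043,-0.01],0],[-0.1,[0.013,-0.043,-0.05],0],[-0.1,[0.013,-0.043,-0.09],0],[-0.1,[0.013,-0.043,-0.109],0],[-0.1,[0.013,-0.043,-0.109],0]]}}

```text
time: 11.25
tool_pos: [0.5773, -0.3235, 0.0174]
tool_rot: [0.507, 0.489, 0.513, -0.49]
contact_force: [-0.4, 0.9, 1.0]
gripper_width: 0.552
```

Call:
{"op": "play_rows", "data": {"motion": [[-0.1,[0,0,0],0],[1,[0,0,0],0],[1,[0,0,0],0],[1,[0,0,0],0],[1,[0,0,0.0],0]]}}

```text
time: 11.75
tool_pos: [0.5817, -0.3264, 0.0249]
tool_rot: [0.511, 0.491, 0.509, -0.489]
contact_force: [0.5, 3.6, 6.5]
gripper_width: 0.255
```

Call:
{"op": "play_rows", "data": {"motion": [[1,[0,0,0.02],0],[1,[0,0,0.05],0],[1,[0,0,0.06],0],[1,[-0.03,0.03,0.06],-0.02],[1,[-0.06,0.065,0.06],-0.04]]}}

```text
time: 12.25
tool_pos: [0.5204, -0.2622, 0.083]
tool_rot: [0.501, 0.501, 0.498, -0.5]
contact_force: [-0.1, 0.3, -0.5]
gripper_width: 0.253
```

Call:
{"op": "play_rows", "data": {"motion": [[1,[-0.006,0.045,0],-0.024],[1,[-0.012,0.09,0],-0.024],[1,[-0.018,0.135,0],-0.024],[1,[-0.0245,0.175,0],-0.024],[1,[-0.0245,0.19,0],-0.024]]}}

```text
time: 12.75
tool_pos: [0.4945, -0.0686, 0.0815]
tool_rot: [0.495, 0.506, 0.495, -0.505]
contact_force: [-0.0, -0.9, -1.4]
gripper_width: 0.248
```

Call:
{"op": "play_rows", "data": {"motion": [[1,[0,0,0],0],[1,[0,0,-0.01],0],[1,[0,0,-0.02],0],[1,[0,0,-0.028],0],[1,[0,0,-0.0305],0]]}}

```text
time: 13.25
tool_pos: [0.4942, -0.072, 0.0489]
tool_rot: [-0.492, -0.506, -0.495, 0.507]
contact_force: [-2.7, -0.2, 3.4]
gripper_width: 0.25
```

Call:
{"op": "play_rows", "data": {"motion": [[1,[0,0,0],0],[1,[0,0,0],0],[0.1,[0,0,0],0],[-0.1,[0,0,0],0],[-0.1,[0,0,0],0]]}}

```text
time: 13.75
tool_pos: [0.4957, -0.0715, 0.0513]
tool_rot: [0.494, 0.506, 0.494, -0.506]
contact_force: [-0.2, -0.1, 0.2]
gripper_width: 0.55
```

Call:
{"op": "play_rows", "data": {"motion": [[-0.1,[0,0,0.03],0],[-0.1,[0,0,0.07],0],[-0.1,[0,0,0.115],0],[-0.1,[0,0,0.16],0],[-0.1,[0,0,0.18],0]]}}

```text
time: 14.25
tool_pos: [0.4974, -0.0719, 0.2368]
tool_rot: [0.497, 0.507, 0.491, -0.505]
contact_force: [0.5, -0.4, 0.5]
gripper_width: 0.554
```

Run:
```python
from h import *
grab('wrist','wr6.png')
s=state();R=RT();print(s['time'],s['tool_pos'],np.arctan2(R[1,2],R[0,2]),s['gripper_width'])
for c in('wrist',): print([(np.round(r['at'],3).tolist(),round(r['score'],2)) for r in nets.landmark_of(c,'pull0')])
```

```text
14.3 [ 0.49837218 -0.07217848  0.23905119] -1.5947543931650017 0.5511618906222551
[([0.309, -0.259, 0.011], 0.97), ([0.333, -0.412, 0.009], 0.9), ([0.496, -0.011, 0.043], 0.85), ([0.493, -0.075, 0.044], 0.71), ([0.498, 0.043, 0.042], 0.67), ([0.474, -0.443, 0.013], 0.64), ([0.685, -0.196, 0.011], 0.58)]
```

View pics/wr6.png

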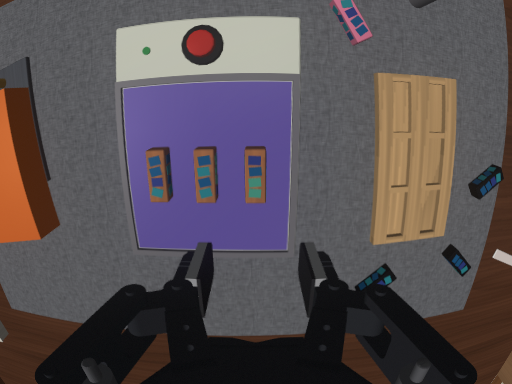

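Run:
```python
from h import *
for n in ('top','side'):
  p=cv2.imread(f'pics/{n}0.png')[:,:,::-1];d=np.load(f'{n}0.npy');W=cloud(n,d)
  hsv=cv2.cvtColor(np.ascontiguousarray(p),cv2.COLOR_RGB2HSV);H,S,V=[hsv[...,i].astype(int) for i in range(3)]
  near=(np.hypot(W[...,0]-.53,W[...,1]-.31)<.2)
  m=(H<18)&(S>190)&(V>150)&near
  print(n,rect(W,m,.09,.106))
  b=near&(W[...,2]>.14)&(W[...,2]<.158); P=W[b]; print(len(P)); 
  vx=cv2.fitLine((P[:,:2]*1000).astype(np.float32),cv2.DIST_HUBER,0,.01,.01).ravel(); print(vx, 'yaw',np.arctan2(vx[1],vx[0]), P[:,0].min(),P[:,0].max())
  k=near&(V<70)&(W[...,2]>.11)&(W[...,2]<.175);P=W[k];print('strap',len(P),P.min(0),P.max(0),np.median(P,0))
  q=near&(W[...,2]>.155); P=W[q]; print('high',len(P),P.min(0) if len(P) else 0,P.max(0) if len(P) else 0)
```

```text
top (4155, array([522.8, 308.9]), array([196.6, 188. ]), 6.38, np.float64(97.7))
232
[9.9330461e-01 1.1552488e-01 5.8600867e+02 3.1607343e+02] yaw 0.1157834 0.4978270736508808 0.6646861523849749
strap 16 [0.51800602 0.29244985 0.1221283 ] [0.52846355 0.2980449  0.16031068] [0.52288204 0.29441559 0.14374264]
high 108 [0.49782707 0.29244985 0.15511833] [0.65694328 0.32973761 0.1657673 ]
side (7454, array([522.2, 311.7]), array([199.1, 187.5]), 6.52, np.float64(99.2))
372
[9.9524474e-01 9.7405948e-02 5.8900641e+02 3.2017749e+02] yaw 0.09756064 0.49689934114418793 0.6633541045888822
strap 250 [0.50887348 0.29771312 0.11025327] [0.53209308 0.32825938 0.16392288] [0.52001285 0.32202942 0.15791565]
high 213 [0.49689934 0.29358932 0.1551035 ] [0.66180713 0.33102496 0.1651733 ]
```

Call:
{"op": "play_rows", "data": {"motion": [[-0.6,[0.003,0.045,0.01],0.07],[-0.6,[0.006,0.09,0.01],0.136],[-0.6,[0.01,0.135,0.01],0.136],[-0.6,[0.013,0.18,0.01],0.136],[-0.6,[0.016,0.225,0.01],0.136]]}}

```text
time: 14.85
tool_pos: [0.5104, 0.1553, 0.2389]
tool_rot: [0.527, 0.471, 0.528, -0.472]
contact_force: [1.3, -0.3, 0.3]
gripper_width: 0.801
```

Call:
{"op": "play_rows", "data": {"motion": [[-0.6,[0.004,0.045,0],0],[-0.6,[0.008,0.09,0],0],[-0.6,[0.01,0.135,0],0],[-0.6,[0.01,0.155,0],0],[-0.6,[0.01,0.155,0],0]]}}

```text
time: 15.35
tool_pos: [0.5201, 0.3107, 0.2384]
tool_rot: [0.527, 0.469, 0.529, -0.471]
contact_force: [-0.4, -1.3, 0.3]
gripper_width: 0.802
```

Run:
```python
from h import *
grab('top');grab('top')
grab('wrist','wr7.png')
s=state();R=RT();print(s['time'],s['tool_pos'],np.arctan2(R[1,2],R[0,2]),s['gripper_width'])
for t in('strap','hook','hood'): print(t,[(np.round(r['at'],3).tolist(),round(r['score'],2)) for r in nets.landmark_of('wrist',t)])
```

```text
15.5 [0.52095999 0.30768862 0.23952252] -1.4593452999709393 0.8001991589975088
strap [([0.526, 0.314, 0.132], 0.59), ([0.524, 0.312, 0.151], 0.47)]
hook [([0.525, 0.312, 0.148], 0.81)]
hood [([0.526, 0.311, 0.051], 0.83)]
```

View pics/wr7.png

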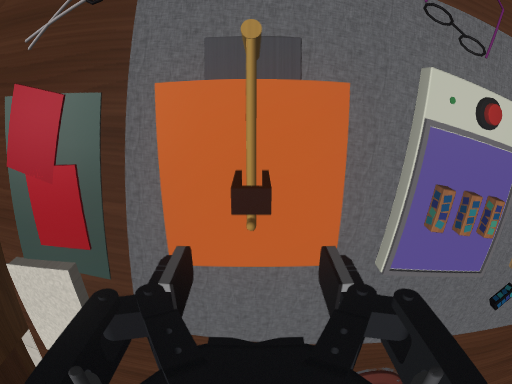

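Call:
{"op": "play_rows", "data": {"motion": [[-0.6,[0.001,0.001,-0.03],0],[-0.6,[0.001,0.001,-0.06],0],[-0.6,[0.001,0.001,-0.09],0],[-0.6,[0.001,0.001,-0.115],0],[-0.6,[0.001,0.001,-0.127],0]]}}

```text
time: 16.15
tool_pos: [0.5211, 0.3079, 0.111]
tool_rot: [0.526, 0.47, 0.527, -0.473]
contact_force: [-0.8, 0.1, -0.3]
gripper_width: 0.805
```

Call:
{"op": "play_rows", "data": {"motion": [[-0.6,[0,0,0],0],[-0.6,[0,0,0],0],[-0.6,[0,0,0],0],[0,[0,0,0],0],[0,[0,0,0.0],0]]}}

```text
time: 16.65
tool_pos: [0.523, 0.3099, 0.1152]
tool_rot: [0.527, 0.472, 0.527, -0.471]
contact_force: [-0.2, -0.9, -0.6]
gripper_width: 0.5
```

Run:
```python
from h import *
grab('wrist','wr8.png');grab('side','s8.png')
s=state();R=RT();print(s['time'],s['tool_pos'],s['contact_force'],s['gripper_width'])
```

```text
16.75 [0.52269898 0.3097718  0.11458931] [0.37807749 0.44475578 0.78272435] 0.5050345596799924
```

View pics/wr8.png

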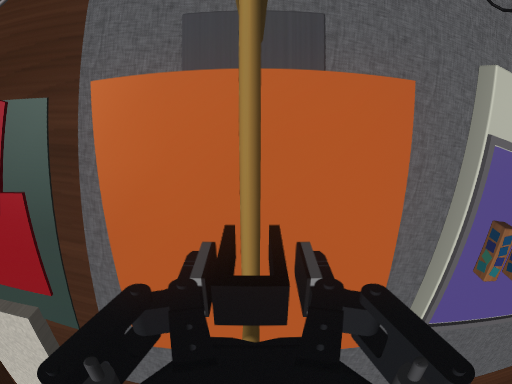

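View pics/s8.png

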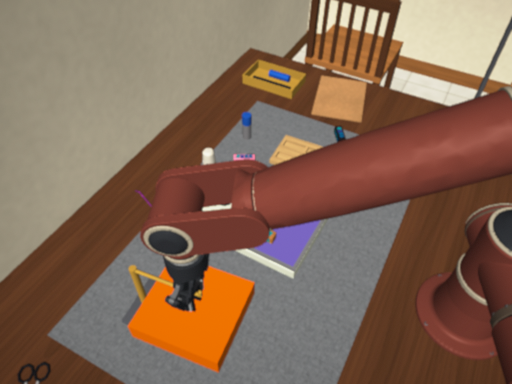

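Call:
{"op": "play_rows", "data": {"motion": [[1,[0,0,0],0],[1,[0,0,0],0],[1,[0,0,0],0],[1,[0,0,0],0],[1,[0,0,0.0],0]]}}

```text
time: 17.25
tool_pos: [0.5227, 0.3101, 0.1146]
tool_rot: [0.527, 0.472, 0.527, -0.471]
contact_force: [-1.7, 1.7, 4.4]
gripper_width: 0.37
```

Call:
{"op": "play_rows", "data": {"motion": [[1,[0,0,0.008],0],[1,[0,0,0.016],0],[1,[0,0,0.023],0],[1,[0,0,0.023],0],[1,[0,0,0.023],0]]}}

```text
time: 17.75
tool_pos: [0.5225, 0.3095, 0.1371]
tool_rot: [0.527, 0.471, 0.527, -0.471]
contact_force: [-0.2, 0.2, -1.8]
gripper_width: 0.369
```

```bash
python3 - <<'E'
from h import *
grab('side');grab('wrist','wr9.png');grab('side','s9.png')
s=state();R=RT();print(s['time'],s['tool_pos'],s['contact_force'],s['gripper_width'],s['ft_torque'])
E
python3 -c "
import cv2
a=cv2.imread('pics/s9.png')[220:384,90:300];cv2.imwrite('pics/s9c.png',cv2.resize(a,(0,0),fx=3,fy=3,interpolation=2))"
```

```text
17.9 [0.52210467 0.30937828 0.13636418] [-0.20713254  0.47536037 -2.14354488] 0.36882353845705446 [ 0.00224554  0.0251082  -0.01692376]
```

View pics/wr9.png

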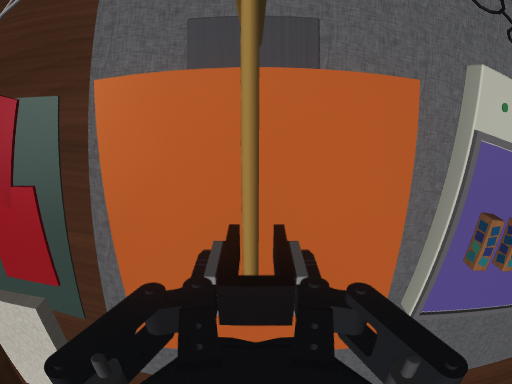

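View pics/s9c.png

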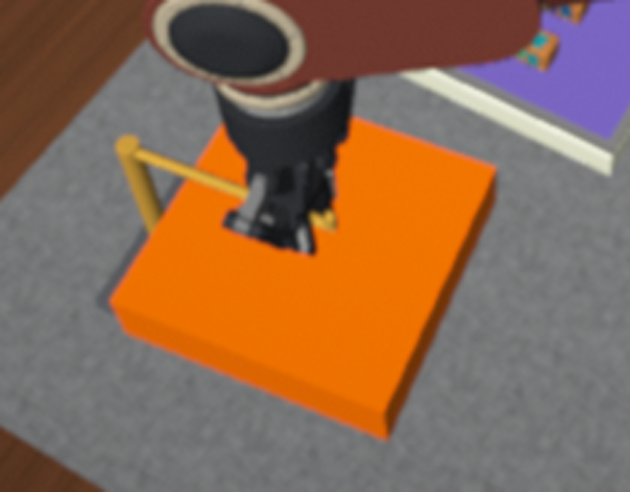

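Call:
{"op": "play_rows", "data": {"motion": [[1,[0,0,0.002],0],[1,[-0.015,-0.0017,0.002],0],[1,[-0.03,-0.0034,0.002],0],[1,[-0.05,-0.0056,0.002],0],[1,[-0.07,-0.0079,0.002],0]]}}

```text
time: 18.4
tool_pos: [0.4517, 0.3015, 0.1388]
tool_rot: [0.527, 0.471, 0.527, -0.471]
contact_force: [0.9, 0.1, -1.9]
gripper_width: 0.371
```

Call:
{"op": "play_rows", "data": {"motion": [[1,[-0.02,-0.0022,0],0],[1,[-0.03,-0.0034,0],0],[1,[-0.03,-0.0034,0],0],[1,[-0.03,-0.0034,0],0],[1,[-0.03,-0.0034,0],0]]}}

```text
time: 18.9
tool_pos: [0.4233, 0.2984, 0.1392]
tool_rot: [0.527, 0.472, 0.527, -0.471]
contact_force: [0.5, -0.2, -1.5]
gripper_width: 0.368
```

Run:
```python
from h import *
grab('wrist','wr10.png');grab('side','s10.png');grab('top','t10.png')
s=state();R=RT();print(s['time'],s['tool_pos'],s['contact_force'],s['gripper_width'],s['ft_torque'])
```

```text
19.05 [0.42300984 0.29827964 0.13897395] [ 0.75159247  0.45681315 -2.11696049] 0.3690420574449199 [ 0.01927617  0.03880229 -0.03426979]
```

View pics/wr10.png

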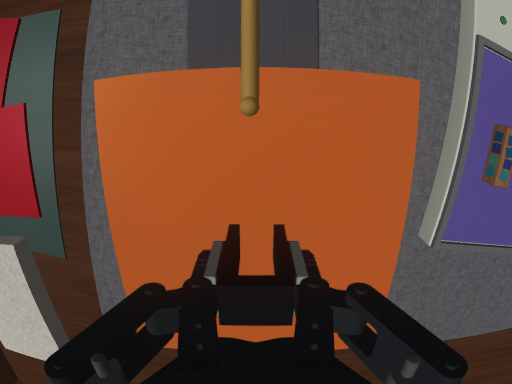

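View pics/s10.png

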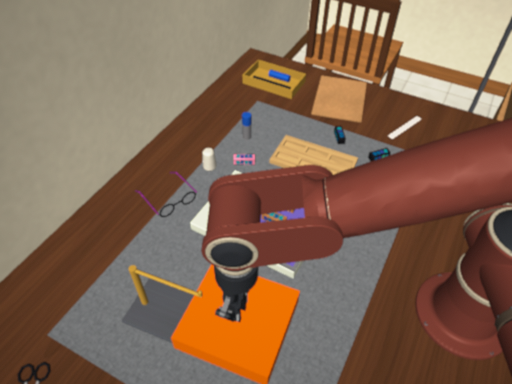

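View pics/t10.png

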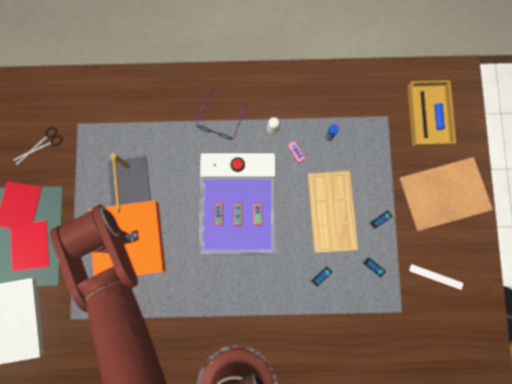

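Call:
{"op": "play_rows", "data": {"motion": [[1,[0,-0.03,0],0],[1,[0,-0.065,0],0],[1,[0,-0.1,0],0],[1,[0,-0.135,0.005],-0.04],[1,[0.02,-0.165,0.015],-0.08]]}}

```text
time: 19.55
tool_pos: [0.4405, 0.1318, 0.1526]
tool_rot: [0.507, 0.491, 0.508, -0.493]
contact_force: [1.7, 0.3, -1.7]
gripper_width: 0.369
```

Call:
{"op": "play_rows", "data": {"motion": [[1,[0.015,-0.035,0],-0.02],[1,[0.03,-0.07,0],-0.04],[1,[0.045,-0.105,0],-0.056],[1,[0.0545,-0.135,0],-0.056],[1,[0.0545,-0.1467,0],-0.056]]}}

```text
time: 20.05
tool_pos: [0.4981, -0.0161, 0.1542]
tool_rot: [-0.493, -0.507, -0.493, 0.507]
contact_force: [-0.9, 0.6, -2.8]
gripper_width: 0.371
```

Run:
```python
from h import *
grab('top');grab('top');grab('top');p,d=grab('top','t11.png');np.save('t11.npy',d);grab('wrist','wr11.png');p2,d2=grab('side','s11.png');np.save('s11.npy',d2)
s=state();R=RT();print(s['time'],s['tool_pos'],np.arctan2(R[1,2],R[0,2]),s['contact_force'],s['gripper_width'],s['ft_torque'])
for n,p,d in(('top',p,d),('side',p2,d2)):
  W=cloud(n,d);hsv=cv2.cvtColor(np.ascontiguousarray(p),cv2.COLOR_RGB2HSV);H,S,V=[hsv[...,i].astype(int) for i in range(3)]
  near=(np.hypot(W[...,0]-.5,W[...,1]+.01)<.2)
  m=(H<18)&(S>190)&(V>150)&near
  P=W[m&(W[...,2]>.11)];print(n,rect(W,m,.118,.16), np.c_[P,np.ones(len(P))][:,[0,1,3]].shape, np.linalg.lstsq(np.c_[P[:,:2],np.ones(len(P))],P[:,2],rcond=None)[0])
```

```text
20.35 [ 0.49657287 -0.01226259  0.1537628 ] -1.593574834429336 [ 0.03963168 -0.04303398 -2.09791849] 0.3650652349850602 [0.00812799 0.00336348 0.04753239]
top (1679, array([497.3, -19.4]), array([170.1, 189.7]), 88.45, np.float64(137.0)) (1773, 3) [-0.0921695  -0.01835454  0.19345675]
side (4356, array([497. , -12.5]), array([188.9, 199.2]), 88.54, np.float64(138.6)) (4508, 3) [ 0.00050678 -0.04750626  0.13730271]
```

View pics/wr11.png

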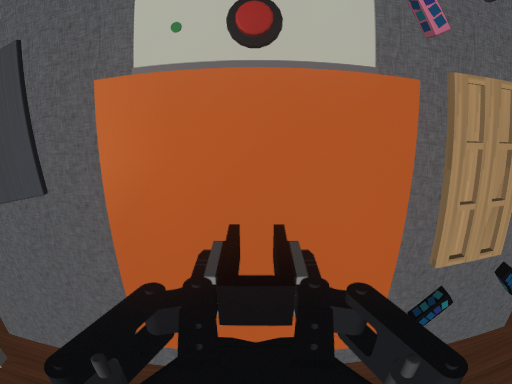

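View pics/s11.png

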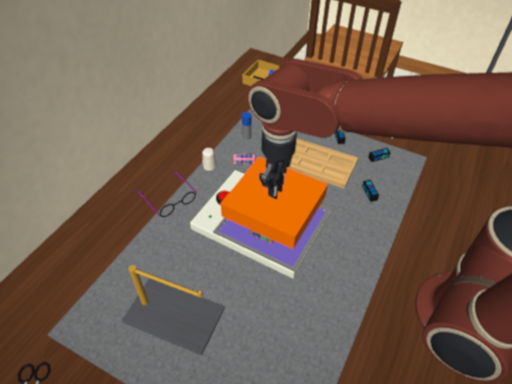

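View pics/t11.png

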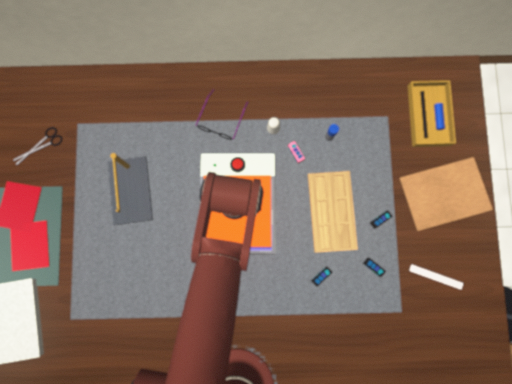

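```bash
python3 -c "
import cv2
a=cv2.imread('pics/s11.png')[150:290,180:340];cv2.imwrite('pics/s11c.png',cv2.resize(a,(0,0),fx=4,fy=4,interpolation=2))"
```

```text
(no output)
```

View pics/s11c.png

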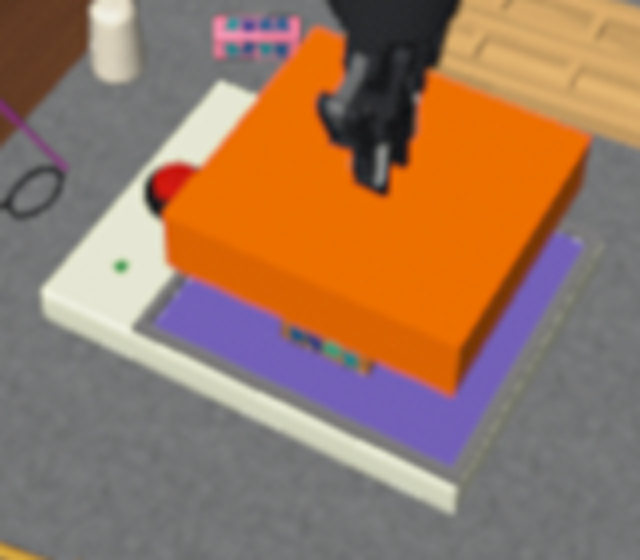

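Call:
{"op": "play_rows", "data": {"motion": [[1,[0.001,0,-0.012],0],[1,[0.001,0,-0.024],0],[1,[0.001,0,-0.036],0],[1,[0.001,0,-0.044],0],[1,[0.001,0,-0.044],0]]}}

```text
time: 20.85
tool_pos: [0.4964, -0.013, 0.1075]
tool_rot: [-0.493, -0.505, -0.495, 0.507]
contact_force: [0.5, 0.6, -2.4]
gripper_width: 0.369
```

Call:
{"op": "play_rows", "data": {"motion": [[1,[0,0,0],0],[1,[0,0,0],0],[1,[0,0,-0.006],0],[1,[0,0,-0.012],0],[1,[0,0,-0.0135],0]]}}

```text
time: 21.35
tool_pos: [0.4972, -0.0134, 0.0954]
tool_rot: [-0.493, -0.506, -0.494, 0.506]
contact_force: [-1.6, -1.1, 0.1]
gripper_width: 0.366
```

Call:
{"op": "play_rows", "data": {"motion": [[1,[0,0,0],0],[1,[0,0,0],0],[1,[0,0,0],0]]}}

```text
time: 21.65
tool_pos: [0.498, -0.0134, 0.0966]
tool_rot: [0.494, 0.506, 0.494, -0.506]
contact_force: [0.4, -0.7, -2.5]
gripper_width: 0.369
```

Run:
```python
from h import *
grab('wrist','wr12.png');p2,d2=grab('side','s12.png')
s=state();R=RT();print(s['time'],s['tool_pos'],s['contact_force'],s['gripper_width'],s['ft_torque'])
for n,p,d in(('side',p2,d2),):
  W=cloud(n,d);hsv=cv2.cvtColor(np.ascontiguousarray(p),cv2.COLOR_RGB2HSV);H,S,V=[hsv[...,i].astype(int) for i in range(3)]
  near=(np.hypot(W[...,0]-.5,W[...,1]+.01)<.2)
  print(rect(W,(H<18)&(S>190)&(V>150)&near,.07,.16))
```

```text
21.75 [ 0.49805055 -0.01344318  0.0966016 ] [ 0.24511425  1.10507536 -2.86110357] 0.3684269057407087 [-0.02875711 -0.04253879  0.01521638]
(3930, array([497.3, -13.1]), array([188.3, 197.6]), 89.08, np.float64(81.7))
```

View pics/wr12.png

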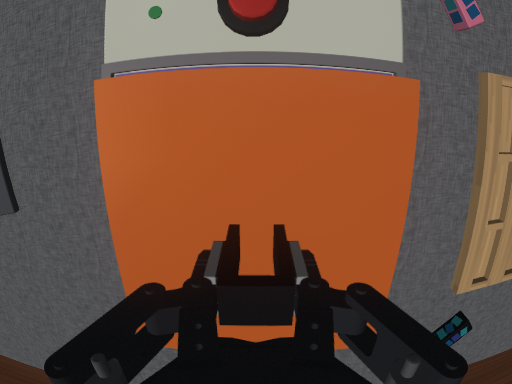

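Call:
{"op": "play_rows", "data": {"motion": [[1,[0,0,-0.0015],0],[1,[0,0,-0.0025],0],[1,[0,0,-0.0025],0],[1,[0,0,-0.0025],0],[1,[0,0,-0.0025],0]]}}

```text
time: 22.25
tool_pos: [0.4984, -0.0136, 0.0952]
tool_rot: [0.494, 0.506, 0.494, -0.506]
contact_force: [-3.0, -1.6, 5.8]
gripper_width: 0.364
```

Contact (+6 N on the bed). Release slowly.

Call:
{"op": "play_rows", "data": {"motion": [[0.2,[0,0,0.001],0],[0,[0,0,0.001],0],[-0.2,[0,0,0.001],0],[-0.3,[0,0,0.001],0],[-0.3,[0,0,0.001],0]]}}

```text
time: 22.75
tool_pos: [0.4979, -0.0134, 0.0948]
tool_rot: [-0.494, -0.506, -0.494, 0.506]
contact_force: [-0.3, 0.2, -0.2]
gripper_width: 0.654
```

Call:
{"op": "play_rows", "data": {"motion": [[-0.3,[0,0,0.03],0],[-0.3,[0,0,0.06],0],[-0.3,[0,0,0.09],0],[-0.3,[0,0,0.12],0],[-0.3,[-0.03,0,0.14],0]]}}

```text
time: 23.25
tool_pos: [0.4698, -0.0137, 0.2377]
tool_rot: [0.495, 0.507, 0.493, -0.505]
contact_force: [-0.7, -0.9, 1.1]
gripper_width: 0.654
```

Call:
{"op": "play_rows", "data": {"motion": [[1,[-0.03,-0.03,0],0],[1,[-0.06,-0.06,0],0],[1,[-0.06,-0.1,0],0],[1,[-0.06,-0.14,0],0],[1,[-0.06,-0.18,0],0]]}}

```text
time: 23.75
tool_pos: [0.4075, -0.1949, 0.2352]
tool_rot: [0.494, 0.506, 0.493, -0.506]
contact_force: [0.7, 0.1, -0.5]
gripper_width: -0.0
```

```bash
python3 - <<'E'
from h import *
p,d=grab('top','t13.png');p2,d2=grab('side','s13.png');grab('wrist','wr13.png')
s=state();R=RT();print(s['time'],s['tool_pos'],np.arctan2(R[1,2],R[0,2]),s['contact_force'],s['gripper_width'])
for n,p,d in(('top',p,d),('side',p2,d2),):
  W=cloud(n,d);hsv=cv2.cvtColor(np.ascontiguousarray(p),cv2.COLOR_RGB2HSV);H,S,V=[hsv[...,i].astype(int) for i in range(3)]
  near=(np.hypot(W[...,0]-.5,W[...,1]+.01)<.2)
  m=(H<18)&(S>190)&(V>150)&near
  print(rect(W,m,.07,.09)); P=W[m&(W[...,2]>.07)&(W[...,2]<.09)];print(np.linalg.lstsq(np.c_[P[:,:2],np.ones(len(P))],P[:,2],rcond=None)[0])
  m=((H<5)|(H>174))&(S>170)&near&(W[...,0]>.6); print('btn',rect(W,m,.03,.07))
for n in('top','side'): print([(np.round(r['at'],3).tolist(),round(r['score'],2)) for r in nets.landmark_of(n,'start_top')+nets.landmark_of(n,'hood')])
E
python3 -c "
import cv2
a=cv2.imread('pics/s13.png')[130:300,150:350];cv2.imwrite('pics/s13c.png',cv2.resize(a,(0,0),fx=3.5,fy=3.5,interpolation=2))"
```

```text
23.9 [ 0.4075099  -0.19506747  0.23478634] -1.5988277808491778 [ 0.79015735  0.33633817 -0.48623765] 0.0020219366012794
(3936, array([499.1, -14.5]), array([178.3, 189.9]), 88.54, np.float64(78.0))
[ 0.00179484 -0.00083761  0.07702803]
btn (84, array([649.3, -15.4]), array([30.6, 30.8]), 89.59, np.float64(50.3))
(4201, array([497.5, -13.8]), array([190.6, 196.7]), 88.82, np.float64(79.9))
[-0.00094211 -0.00703659  0.08015183]
btn (102, array([645.6, -12.7]), array([33.9, 27.8]), 42.34, np.float64(51.2))
[([0.772, -0.131, -0.002], 0.64), ([0.648, -0.017, 0.053], 0.53), ([0.501, -0.016, 0.031], 0.92)]
[([0.648, -0.01, 0.054], 0.6), ([0.499, -0.015, 0.036], 0.76), ([0.499, -0.296, -0.002], 0.55)]
```

View pics/s13c.png

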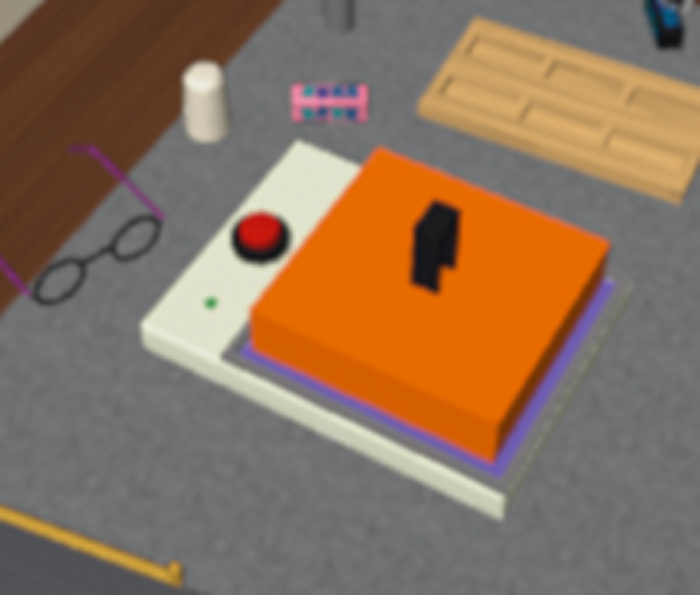

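View pics/t13.png

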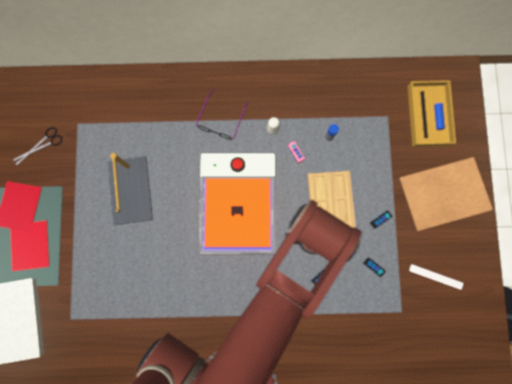

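Call:
{"op": "play_rows", "data": {"motion": [[1,[0.035,0.025,0],0],[1,[0.07,0.05,0],0],[1,[0.11,0.08,0],0],[1,[0.15,0.11,0],0],[1,[0.19,0.14,0],0]]}}

```text
time: 24.6
tool_pos: [0.5992, -0.0503, 0.235]
tool_rot: [0.495, 0.505, 0.494, -0.505]
contact_force: [-0.3, -0.8, 0.2]
gripper_width: 0.002
```

Call:
{"op": "play_rows", "data": {"motion": [[1,[0.03,0.02,0],0],[1,[0.05,0.0363,-0.01],0],[1,[0.05,0.0363,-0.05],0],[1,[0.05,0.0363,-0.09],0],[1,[0.05,0.0363,-0.13],0]]}}

```text
time: 25.1
tool_pos: [0.648, -0.015, 0.1039]
tool_rot: [0.495, 0.505, 0.494, -0.505]
contact_force: [0.2, -0.6, 0.1]
gripper_width: -0.003
```

Call:
{"op": "play_rows", "data": {"motion": [[1,[0,0,-0.03],0],[1,[0,0,-0.04],0],[1,[0,0,-0.04],0],[1,[0,0,-0.04],0],[1,[0,0,-0.04],0]]}}

```text
time: 25.6
tool_pos: [0.6498, -0.0171, 0.0679]
tool_rot: [0.495, 0.507, 0.493, -0.505]
contact_force: [-0.5, -0.1, -0.0]
gripper_width: -0.002
```

```bash
python3 - <<'E'
from h import *
grab('wrist','wr14.png');grab('side','s14.png')
s=state();print(s['time'],s['tool_pos'],s['contact_force'],s['gripper_width'])
E
python3 -c "
import cv2
a=cv2.imread('pics/s14.png')[130:300,150:350];cv2.imwrite('pics/s14c.png',cv2.resize(a,(0,0),fx=3.5,fy=3.5,interpolation=2))"
```

```text
25.7 [ 0.64941376 -0.01728302  0.06740196] [0.25832473 0.66585767 0.15677052] -0.003753422926931157
```

View pics/wr14.png

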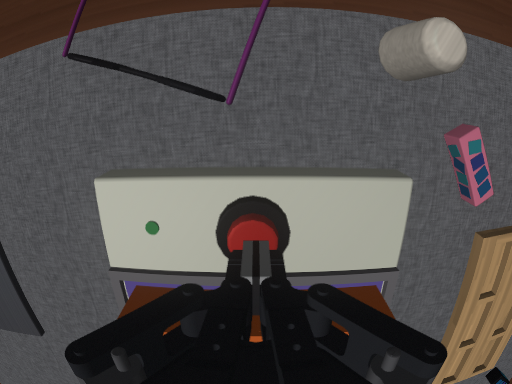

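View pics/s14c.png

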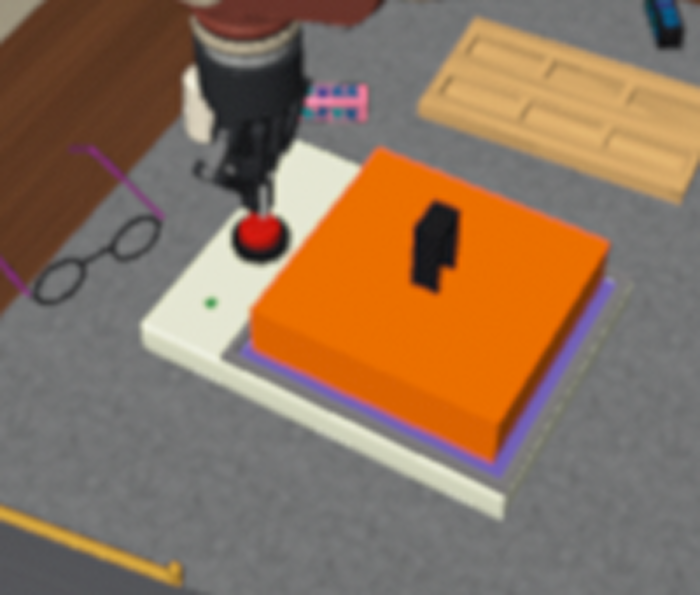

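Call:
{"op": "play_rows", "data": {"motion": [[1,[0,0,-0.006],0],[1,[0,0,-0.012],0],[1,[0,0,-0.016],0],[1,[0,0,-0.019],0],[1,[0,0,-0.019],0]]}}

```text
time: 26.2
tool_pos: [0.648, -0.0172, 0.0464]
tool_rot: [-0.494, -0.506, -0.494, 0.506]
contact_force: [-1.8, 0.6, 3.9]
gripper_width: -0.003
```

Call:
{"op": "play_rows", "data": {"motion": [[1,[0,0,-0.001],0],[1,[0,0,-0.001],0],[1,[0,0,-0.001],0]]}}

```text
time: 26.5
tool_pos: [0.648, -0.0172, 0.046]
tool_rot: [-0.494, -0.506, -0.494, 0.506]
contact_force: [-3.2, -0.2, 7.7]
gripper_width: -0.004
```

Call:
{"op": "play_rows", "data": {"motion": [[1,[0,0,-0.0015],0],[1,[0,0,-0.0015],0],[1,[0,0,-0.003],0],[1,[0,0,-0.003],0],[1,[0,0,-0.003],0]]}}

```text
time: 27.0
tool_pos: [0.6481, -0.0172, 0.0458]
tool_rot: [-0.494, -0.506, -0.494, 0.506]
contact_force: [-10.6, 0.0, 19.8]
gripper_width: 0.001
```

Call:
{"op": "play_rows", "data": {"motion": [[1,[0,0,0.01],0],[1,[0,0,0.03],0],[1,[0,0,0.07],0],[1,[0,0,0.11],0],[1,[0,0,0.16],0]]}}

```text
time: 27.5
tool_pos: [0.6463, -0.0169, 0.2006]
tool_rot: [-0.492, -0.505, -0.495, 0.507]
contact_force: [0.7, -0.6, -0.5]
gripper_width: -0.0
```

Call:
{"op": "play_rows", "data": {"motion": [[1,[-0.03,-0.03,0.02],0],[1,[-0.06,-0.065,0.03],0],[1,[-0.09,-0.1,0.03],0],[1,[-0.12,-0.135,0.03],0],[1,[-0.15,-0.17,0.03],0]]}}

```text
time: 28.0
tool_pos: [0.4964, -0.188, 0.2315]
tool_rot: [-0.494, -0.506, -0.494, 0.506]
contact_force: [1.1, -0.4, 0.1]
gripper_width: 0.001
```

Call:
{"op": "play_rows", "data": {"motion": [[1,[-0.03,-0.03,0],0],[1,[-0.06,-0.06,0],0],[1,[-0.06,-0.06,0],0],[1,[-0.06,-0.06,0],0],[1,[-0.06,-0.06,0],0]]}}

```text
time: 28.5
tool_pos: [0.4383, -0.2466, 0.2316]
tool_rot: [0.494, 0.506, 0.494, -0.506]
contact_force: [0.1, 0.0, 0.4]
gripper_width: 0.0
```

```bash
python3 - <<'E'
from h import *
p,d=grab('top','t15.png');p2,d2=grab('side','s15.png')
s=state();print(s['time'],s['tool_pos'],s['contact_force'])
for n,p,d in(('top',p,d),('side',p2,d2),):
  W=cloud(n,d);hsv=cv2.cvtColor(np.ascontiguousarray(p),cv2.COLOR_RGB2HSV);H,S,V=[hsv[...,i].astype(int) for i in range(3)]
  near=(np.hypot(W[...,0]-.5,W[...,1]+.01)<.2)
  print(rect(W,(H<18)&(S>190)&(V>150)&near,.07,.09))
  print('btn',rect(W,((H<5)|(H>174))&(S>170)&near&(W[...,0]>.6),.03,.07))
E
python3 -c "
import cv2
a=cv2.imread('pics/s15.png')[130:300,150:350];b=cv2.imread('pics/t15.png')[100:270,180:380];cv2.imwrite('pics/c15.png',cv2.resize(cv2.hconcat([a,b]),(0,0),fx=2,fy=2,interpolation=2))"
```

```text
28.6 [ 0.43857284 -0.24627072  0.23172647] [-0.02054229  0.11895763  0.1140966 ]
(3933, array([499.3, -14.5]), array([178.6, 189.8]), 88.69, np.float64(77.9))
btn (84, array([648.5, -15.3]), array([30.9, 27.7]), 42.29, np.float64(50.6))
(4203, array([498.1, -13.3]), array([188.7, 196.9]), 88.88, np.float64(79.9))
btn (102, array([645.5, -11.9]), array([33. , 25.8]), 36.49, np.float64(51.3))
```

View pics/c15.png

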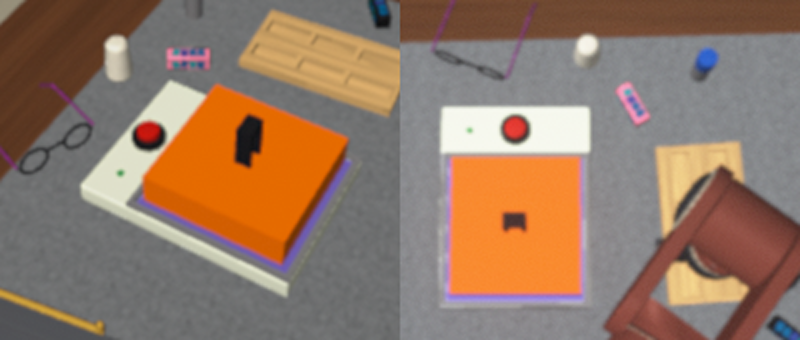

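```bash
python3 -c "
from plant import workorder;print(workorder.job_done())"
```

```text
the job is handed in; nothing more can be done
None
```

The job is done and handed in at about 28.6 s, with the arm clear of everything.

- **Pulls:** Three brown pulls were in the tray. I laid them flat and side by side on the violet bed, about 55–60 mm apart. The tray was empty afterwards, and I left the black and pink look-alikes alone.
- **Hood:** I lifted it about 24 mm off the hook, drew it off towards the robot and set it over the pulls. Its top measured 78–80 mm above the table, against 79 mm if seated. It is level and central inside the lip.
- **Start button:** I pushed it until it stopped, about 6 mm down with roughly 20 N at the end, then let go. Its top read about 51 mm both before and after, so it came back up.

The last pictures show the hood still seated and the spectacles, spool and glue stick where they were.

No check failed, and I saw no grip slip or knocked pull. The top and side cameras differed by 1–4 mm on the hood and button positions. I could not see the pulls once the hood was down; they were in place in the last view before that.

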